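# Clamp a phone logic board under the bench microscope

### The job

The green logic board has cooled on the black heat sink: lay it gently, level and centred, on the steps of the two clamp jaws under the microscope, either end first. Then swing the red cam lever through its quarter turn, all the way to its stop, so that the jaws lock the board. Do not knock the microscope head, and leave the other things on the bench where they are.

Things in the scene. Friction and masses are not known exactly. Their poses are not given: they have to be found in the camera images.
- board (a point): Centre of the loose logic board (a green double-deck phone board with silver shields and black chips), a flat rectangle 72 long (its x) by 34 wide (its y) by 5 mm thick (its z), 30 g. At the start it lies flat on the heat sink, long sides along the heat sink's, its two long edges overhanging the sink by about 6 mm, so fingers can straddle it and dip beside the sink. Both ends are alike.
- heat_sink: Loose black finned aluminium heat sink, 60 (x) by 22 (y) by 36 mm high, 0.25 kg, standing on the bench; origin at the centre of its underside. May stand left or right of the microscope.
- seat (a point): Where the board's centre belongs when clamped, 54.5 mm above the bench; x runs along the clamp away from the robot, y across it to the left, z up. The board lies with its long side along x, each end on a jaw's step, its underside 2.5 mm below this point. Between the jaws the space beside and below the board is open for 30 mm down to the clamp's blue base (64 mm wide in y).
- fixed_jaw (a point): Foot of the fixed jaw's upright lip (middle of its inner face, at step height), 36 mm from the seat on +x. Both jaws are steel: a lip 50 mm wide in y and 4 mm high, and before it a step 30 mm wide in y and 10 mm deep in x, on which the board's end rests. Same axes as the seat.
- slide_jaw_lip (a point): The same point of the sliding jaw, on the seat's -x side: 44 mm from the seat with the lever fully open (gap between lips 80 mm); it moves towards the seat by 5.35 mm per rad of the lever, and with the lever home presses the board against the fixed jaw. Same axes as the seat.
- scope_stand: Fixed microscope stand. Origin on the bench plane under the seat, axes as the seat's. Its white foot is 12 mm thick, from -125 to +190 mm in x and -120 to +120 mm in y. It carries the clamp and, at x +150, y -85 mm, a steel pole 25 mm thick and 430 mm high (52 mm thick at its foot).
- pivot (a point): Axis of the cam lever (vertical), at the height of the lever's handle, 72 mm from the seat on its -x side; fixed to the stand, same axes as the seat. Two steel stop pins, 10 mm thick and as high as the lever, stand on the base beside the lever: from the pivot, at x +11, y +26.5 mm and at x -31, y -11 mm.
- handle (a point): Middle of the red round handle of the cam lever, 16 mm thick, level, 58 mm from the pivot (the handle covers 30 to 80 mm from it), about 42 mm above the bench. Pushed with about 2 to 4 N sideways; it stays where it is left.
- cam_lever (a joint): Angle of the cam lever in rad: 0 fully open (handle points from the pivot along the seat's -x, to the robot), grows clockwise seen from above, 1.571 at its end stop, locked (handle points along the seat's +y). Starts between 0 and 0.3.
- ring_light (a point): Centre of the underside of the microscope's black ring light, 72 mm across, 235 mm above the bench straight over the seat. A tool pointing straight down over the seat would strike it; one that leans back to the robot (to the seat's -x side) by about 30 degrees passes under it.
- scope_head: The fixed microscope head: ring light, above it a white zoom tube (42 mm thick), a clamp ring (62 mm) and a black camera up to 475 mm over the bench; from the clamp ring a level arm goes, more than 335 mm above the bench, to the focus carriage on the pole, whose lower edge is 307 mm up. Origin on the bench plane under the seat.
- flux_jar: Small amber jar with black lid, 32 mm across, 30 mm high, loose, on the far left part of the stand's foot; origin at the centre of its underside. Leave alone.
- solder_spool: Loose solder spool with blue flanges, standing on one, 52 mm across, 33 mm high; origin under its centre. Leave alone.
- cleaner_can: Loose blue spray can with a yellow band and cap, 65 mm across, 210 mm high; origin under its centre. Leave alone.
- phone: Loose black phone, 147 by 71 by 8 mm, flat on the bench; origin under its centre. Leave alone.
- driver: Loose red-handled screwdriver, 150 mm long, lying on the bench. Leave alone.
- tweezers: Loose dark steel tweezers, 130 mm long, lying flat on the bench. Leave alone.
- syringe: Loose flux syringe, clear with yellow content and blue plunger, 130 mm long, lying on the bench. Leave alone.
Not all that is in view belongs to the job. What is shaped like the part that bears board but orange is not meant.

How it is judged (in metres and radians):
On the way, in this order (a step that is already met when the one before it is completed fails the run):
1. the board lies level on both steps between the jaws, released, with the lever still open (z of board in the frame of seat between -0.0025 and 0.0025 m and y of board in the frame of seat between -0.008 and 0.008 m and angle between board's own z axis and vertical below 0.06 rad and x of board in the frame of seat between -0.01 and 0.003 m and value of joint cam_lever below 0.6 rad and contact force between the fingers and logic_board below 0.05 N), for 0.2 s.
2. the lever is swung home to its stop with the board between the jaws (z of board in the frame of seat between -0.0025 and 0.0025 m and y of board in the frame of seat between -0.008 and 0.008 m and angle between board's own z axis and vertical below 0.06 rad and value of joint cam_lever above 1.5 rad), for 0.2 s.
At the end, for the whole second after the job is handed in: The board is clamped: within 2 mm of the seat along the clamp, 8 mm across it and 2.5 mm in height, level within 3.5 degrees and straight within 3.5 degrees, at rest, with the lever within 0.07 rad of its end stop (all of step 2 and x of board in the frame of seat between -0.002 and 0.002 m and angle between the x axis of board and the x axis of seat, either way round below 0.06 rad and linear speed of logic_board below 0.01 m/s); the robot touches nothing.
It fails at once if the board is dropped (falls free, not held by the fingers) (contact force between the fingers and logic_board below 0.02 N and linear speed of logic_board above 0.45 m/s).
It fails at once if the microscope head is knocked (over 5 N) (contact force between anything else and scope_head above 5 N).
It fails at once if another thing on the bench is shifted by more than 30 mm (distance of any of heat_sink, flux_jar, solder_spool, cleaner_can, phone, driver, tweezers, syringe from where it was at the start of the episode above 0.03 m).
It also fails if it takes over 58 s, if anything falls off the work surface, if the arm or the gripper's body presses on something with over 40 N, if the wrist force passes 120 N, or if a joint passes its speed limit or range.

### The arm

A 6-joint arm with a two-finger parallel gripper is mounted at the origin on the work surface. World frame = base frame: x ahead of the robot, y to its left, z up, the work surface at z = 0. Lengths are in mm, angles in degrees, forces in N, time in s.
With the tool pointing down it reaches from about 300 to 850 mm from the base axis. Payload 4.2 kg.
Tool frame: the origin (TCP) lies between the finger pads; the fingertips stand 11 mm ahead of it and the grasp point (between the pads) lies 8 mm behind it (env.tip_extent is the z of the fingertips in the tool frame, in mm); z points along the fingers, y is the line along which they close (so a half turn about z gives the same grasp; the last joint's range is limited). The gripper opens to 91 mm and grips with 3 to 60 N. Pads are 32 mm wide; open, the fingers measure 118 mm over their backs; the gripper's body (76 mm by 178 mm) begins 60 mm behind the grasp point.
Start: joints at [66.406, 18.312, 89.639, -0, 72.044, -1.146], TCP at [219.569, 531.443, 224.976] pointing down, gripper open.
Joint ranges: [-177.97, 177.97], [-48.28, 115.42], [12.27, 149.76], [-77.06, 257.06], [2.81, 150.46], [-146.56, 146.56]. Speed limits (degrees/s): [147.25, 147.25, 180, 180, 180, 180].

### API

Orientations are given as [roll, pitch, yaw] about the fixed x, y, z axes, in that order (R = Rz(yaw) Ry(pitch) Rx(roll)).
In Python, from workcell import env gives the robot as it stands.
- The arm moves only by the tool arm_command, never from a script. Its argument "motion" is a list of rows, each an object with "offset": the shift along the tool's x, y, z in m, a list of three; "spin": the turn about the tool's z in rad. In form: [{"offset": [tx, ty, tz], "spin": spin}, ...]. A call has 1 to 5 rows; each row shifts and turns the commanded pose from where the row before left it, along the tool's axes as they then stand; what a row does not reach is not made up. A row lasts 1/8 s, in which the tool goes at most 62.5 mm and 10.7 degrees, less where a joint would pass 70% of its speed; a pose out of reach is approached as far as the arm can. A call with a gripper value outside its range is refused whole. "jaw" is the finger opening in m, from 0 to 0.0912, set as the call begins (left out, the last holds). The fingers move at their own pace and stop on an object; "newtons" is the grip in N (left out, the last holds). Time passes only in rows, so rows that do not move let the fingers close. It gives the time, the measured TCP pose, the force, the opening and the grip force at its end, in the units of the state.
- env.state(): the state, without advancing time (a new reading comes with each control period).
- env.grab_frame(name): name is "side" or "top"; returns (picture, depth): 400x640x3 uint8, blue, green, red; 400x640 float32, mm along the optical axis (not along the pixel's ray), 0 where there is no reading.
- env.camera_model(name): a dict with "fx", "fy", "cx", "cy" (pixels), "eye" and "rotation" of the camera in the world. Camera axes: x right, y down, z forward; pixel columns grow to the right and rows downward; lengths in mm; the calibration is good to about 2 mm. A picture is of the moment at which its call begins. camera_model takes no time and is no camera call.
- env.job_done(): hands the job in; it is judged then, once.
Trained networks look in the newest picture that a camera, given by its name, has taken for a name from the list of things; names that differ only in an ending like _2 or _b are one class to them, and where a whole thing is asked for, a point or a joint stands for the part that bears it (a point fixed in the world has none). Each returns a list of dicts, best first, with "score" (0 to 1); they miss things now and then, are a little off and sometimes report something else, mostly with a low value. They report only what shows in the picture. A call takes as long as a camera call. They do not tell look-alikes from the thing itself.
- env.boxes_of(camera, target): "bbox" ([left, top, right, bottom] in pixels, round what is visible of it).
- env.pinpoint(camera, target): "location" ([column, row] in pixels: a listed point, or the origin of a listed thing).
The state is a dict: "time_s": time; "qpos": joint angles; "qvel": joint speeds; "effort": joint torques, N m; "ee_pos": TCP position; "ee_rot": TCP orientation; "force": force on the tool from outside, world axes, zero at the start; "torque": the same for the moment, N m; "gripper_width": finger opening in mm; "gripper_force": force on a finger pad.
Only numpy, scipy, OpenCV 4.12 (cv2) and the standard library are available. Lean on these libraries where they do the work, as an engineer would, in place of code of your own. Each camera call takes 0.05 s, during which the arm holds its last target. There are 200 camera calls.

## Working session

There is one attempt and no reset: what is moved stays moved. The work goes in short steps, Python scripts to look and compute and a tool call to move; the robot and the scene stay as the last step left them, time stands still between calls to the robot, and variables do not carry over. Pictures are saved under pics/ and viewed, at most 10 in all, crops included, and the job is handed in when it is done.

Besides the shell and the picture viewer there is one more tool, called after ">>>" as name([rows], argument=value, ...), one row to a line, values as JSON. arm_command: Moves the arm, as the interface text tells. Its arguments: {"type":"object","properties":{"motion":{"type":"array"},"jaw":{"type":"number"},"newtons":{"type":"number"}},"required":["motion"]}

```bash
mkdir -p pics; ls; cat > h.py <<'E'
import numpy as np, cv2
from scipy.spatial.transform import Rotation as R
from workcell import env
def cam(n):
    m=env.camera_model(n); return m,np.array(m["eye"],float),np.array(m["rotation"],float)
def px2w(n,u,v,d):
    m,e,r=cam(n); return e+r@(np.array([(u-m["cx"])/m["fx"],(v-m["cy"])/m["fy"],1])*d)
def ray(n,u,v):
    m,e,r=cam(n); k=r@np.array([(u-m["cx"])/m["fx"],(v-m["cy"])/m["fy"],1]); return e,k/np.linalg.norm(k)
def atz(n,u,v,z):
    e,k=ray(n,u,v); return e+k*(z-e[2])/k[2]
def proj(n,p):
    m,e,r=cam(n); c=r.T@(np.array(p,float)-e); return [m["fx"]*c[0]/c[2]+m["cx"],m["fy"]*c[1]/c[2]+m["cy"]]
def tri(a,b):
    (e1,k1),(e2,k2)=ray("side",*a),ray("top",*b)
    s=np.linalg.lstsq(np.c_[k1,-k2],e2-e1,rcond=None)[0]
    p,q=e1+s[0]*k1,e2+s[1]*k2; return (p+q)/2,np.linalg.norm(p-q)
E
python3 - <<'E'
from h import *
np.set_printoptions(precision=1,suppress=True)
for n in ("side","top"):
    p,d=env.grab_frame(n); cv2.imwrite(f"pics/{n}0.png",p); np.save(f"{n}_d.npy",d)
    print(n,cam(n))
for t in ["board","heat_sink","seat","fixed_jaw","slide_jaw_lip","pivot","handle","ring_light","scope_stand"]:
    L={}
    for n in ("side","top"):
        L[n]=[(np.round(x["location"],1).tolist(),round(x["score"],2)) for x in env.pinpoint(n,t)][:3]
    print(t,L)
    if L["side"] and L["top"]: print("   ",*tri(L["side"][0][0],L["top"][0][0]))
print(env.state()["ee_rot"],env.state()["time_s"],env.tip_extent)
E
```

```text
pics
side ({'fx': 436.5246396711512, 'fy': 436.5246396711512, 'cx': 319.0955863548046, 'cy': 203.71296154405752, 'eye': array([ 333.2, -925. ,  703.2]), 'rotation': array([-119.5,   -1.4,  -11. ])}, array([ 333.2, -925. ,  703.2]), array([-119.5,   -1.4,  -11. ]))
top ({'fx': 459.2153828068645, 'fy': 459.2153828068645, 'cx': 316.58262892238025, 'cy': 203.2054070062425, 'eye': array([ 303.3,   39.7, 1480.5]), 'rotation': array([-169.4,   -1. ,  -89.3])}, array([ 303.3,   39.7, 1480.5]), array([-169.4,   -1. ,  -89.3]))
board {'side': [([356.9, 322.1], 0.89)], 'top': [([387.4, 235.8], 0.82)]}Traceback (most recent call last):
  File "<stdin>", line 11, in <module>
  File "h.py", line 16, in tri
    s=np.linalg.lstsq(np.c_[k1,-k2],e2-e1,rcond=None)[0]
      ~~~~~~~~~~~~~~~^^^^^^^^^^^^^^^^^^^^^^^^^^^^^^^^
    raise LinAlgError('Incompatible dimensions')
numpy.linalg.LinAlgError: Incompatible dimensions
```

```bash
sed -i 's/np.array(m\["rotation"\],float)$/R.from_euler("xyz",m["rotation"],degrees=True).as_matrix()/' h.py
python3 - <<'E'
from h import *
np.set_printoptions(precision=1,suppress=True)
for t in ["board","heat_sink","seat","fixed_jaw","slide_jaw_lip","pivot","handle","ring_light","scope_stand"]:
    L={}
    for n in ("side","top"):
        L[n]=[(np.round(x["location"],1).tolist(),round(x["score"],2)) for x in env.pinpoint(n,t)][:3]
    print(t,L)
    if L["side"] and L["top"]: print("   ",*tri(L["side"][0][0],L["top"][0][0]))
print(env.state()["ee_rot"],env.state()["time_s"],env.tip_extent)
E
```

```text
board {'side': [([356.9, 322.1], 0.89)], 'top': [([387.4, 235.8], 0.82)]}
    [ 524.9 -226.2  -15.8] 94.63097607856474
heat_sink {'side': [([357.3, 335.0], 0.49), ([416.9, 342.8], 0.37)], 'top': []}
seat {'side': [([364.6, 228.7], 0.83)], 'top': [([307.6, 175.5], 0.78)]}
    [663.5  47.9  50.5] 5.331745345063236
fixed_jaw {'side': [([373.5, 229.6], 0.85)], 'top': [([310.3, 165.4], 0.77), ([226.7, 172.4], 0.22)]}
    [692.   40.6  50.5] 4.576159213465846
slide_jaw_lip {'side': [([374.7, 230.4], 0.4)], 'top': [([310.6, 190.3], 0.4)]}
    [650.   29.8  52.2] 76.0409500578253
pivot {'side': [([339.0, 233.7], 0.63)], 'top': []}
handle {'side': [([313.9, 242.7], 0.62)], 'top': [([312.7, 213.4], 0.53)]}
    [530.8  31.   32.1] 20.281497911105504
ring_light {'side': [([368.7, 171.3], 0.67), ([254.2, 195.0], 0.2)], 'top': [([310.8, 160.3], 0.73)]}
    [660.1  38.9 230.7] 0.42337066539733675
scope_stand {'side': [([356.7, 247.1], 0.94), ([367.4, 171.1], 0.62)], 'top': [([313.5, 180.8], 0.59)]}
    [648.1  29.7   4.8] 12.54504671096989
[180.   -0.  157.5] 1.1 11.0
```

View pics/side0.png

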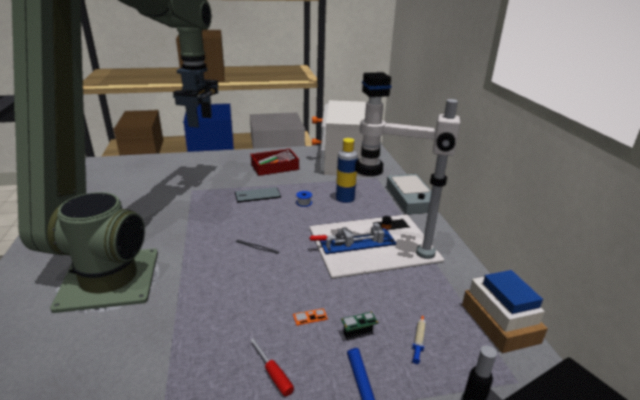

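View pics/top0.png

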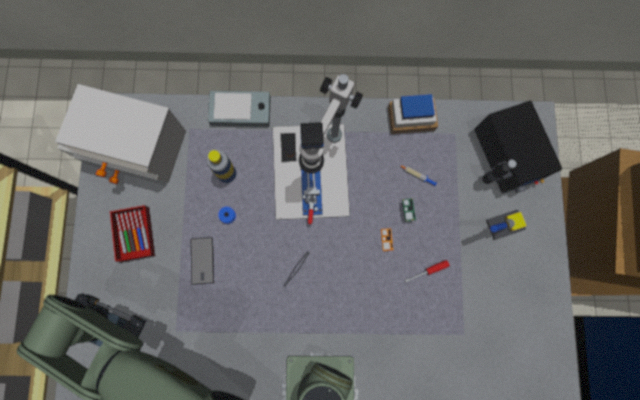

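Side view: green board on sink at (359,324), orange look-alike at (311,317). Top view: green board at (407,210), orange at (387,240). The clamp lies at (312,190) top, lever red at (311,215). The choice is green; check with close crops.

```bash
python3 - <<'E'
from h import *
np.set_printoptions(precision=1,suppress=True)
s=cv2.imread("pics/side0.png"); t=cv2.imread("pics/top0.png")
def crop(im,u,v,w,h,W=400,H=300): return cv2.resize(im[v:v+h,u:u+w],(W,H),interpolation=cv2.INTER_CUBIC)
c=np.vstack([np.hstack([crop(s,320,295,80,60),crop(t,370,185,80,60)]),np.hstack([crop(s,300,205,120,90),crop(t,270,160,100,75)])])
cv2.imwrite("pics/c0.png",c)
for n,im,(u,v,w,h) in (("side",s,(335,305,50,45)),("top",t,(395,190,30,40))):
    hsv=cv2.cvtColor(im,cv2.COLOR_BGR2HSV)[v:v+h,u:u+w]
    m=((hsv[...,0]>45)&(hsv[...,0]<95)&(hsv[...,1]>70)).astype(np.uint8)
    m=cv2.morphologyEx(m,cv2.MORPH_CLOSE,np.ones((5,5)))
    P=np.argwhere(m)[:,::-1]+[u,v]
    r=cv2.minAreaRect(P.astype(np.float32)); print(n,len(P),r,P.min(0),P.max(0))
    d=np.load(n+"_d.npy"); W=np.array([px2w(n,x,y,d[y,x]) for x,y in P if d[y,x]>0])
    print(np.median(W,0),np.percentile(W,[5,95],axis=0))
    r=cv2.minAreaRect(W[:,:2].astype(np.float32)); print(r)
E
```

```text
side 314 ((359.1414489746094, 323.7452697753906), (17.170068740844727, 31.730287551879883), 74.05460357666016) [343 314] [375 334]
[ 560.  -286.8   39.8] [[ 531.4 -296.4   13.9]
 [ 586.7 -271.6   42.8]]
((558.3501586914062, -279.8402099609375), (67.34119415283203, 33.0373649597168), 10.346691131591797)
top 62 ((408.9000549316406, 210.3000030517578), (18.335756301879883, 9.391485214233398), 63.43495178222656) [403 200] [414 218]
[ 561.2 -276.8   40. ] [[ 551.6 -290.    35.4]
 [ 578.8 -260.9   46.9]]
((554.4503173828125, -277.9249267578125), (57.42734909057617, 29.386432647705078), 29.38782501220703)
```

View pics/c0.png

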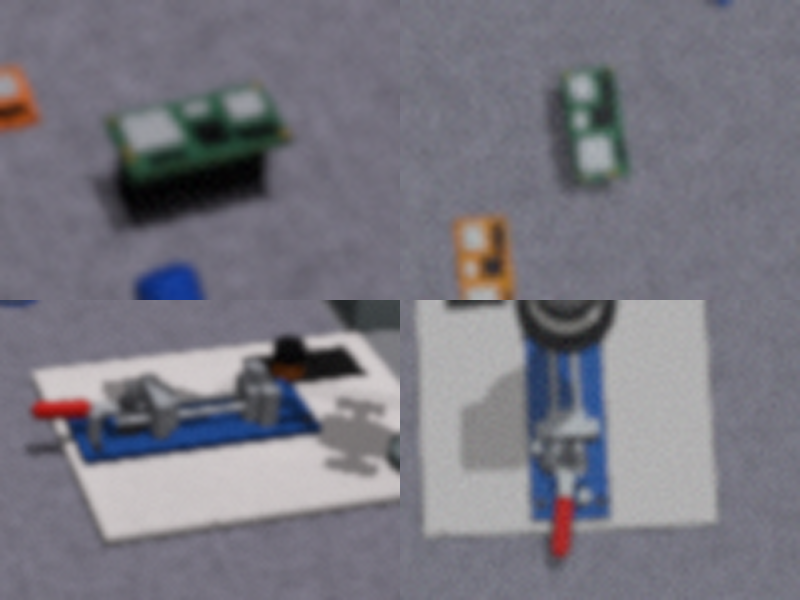

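The crops confirm it: green board on the black finned sink, long axis about 10° from world x; the lever is slightly off its open direction. Next I measure board, foot, handle and jaws precisely.

```bash
python3 - <<'E'
from h import *
np.set_printoptions(precision=1,suppress=True)
def cloud(n):
    m,e,r=cam(n); d=np.load(n+"_d.npy").astype(float); v,u=np.mgrid[:400,:640]
    W=np.stack([(u-m["cx"])/m["fx"]*d,(v-m["cy"])/m["fy"]*d,d],-1)@r.T+e
    W[d<=0]=np.nan
    return W
for n in ("side","top"):
    im=cv2.imread(f"pics/{n}0.png"); hsv=cv2.cvtColor(im,cv2.COLOR_BGR2HSV).astype(int); W=cloud(n)
    x,y,z=np.moveaxis(W,-1,0)
    roi=(x>480)&(x<900)&(y>-150)&(y<230)
    print(n,"bench z",np.nanmedian(z[(x>400)&(x<480)&(y>-100)&(y<100)]))
    # foot by color
    bt=hsv[...,2]
    m=(roi&(z<25)&(bt>165)&(hsv[...,1]<45)).astype(np.uint8)
    k,l,s,_=cv2.connectedComponentsWithStats(m); i=1+np.argmax(s[1:,4]); m=l==i
    uv=np.argwhere(m)[:,::-1]
    P=np.array([atz(n,a,b,12)[:2] for a,b in uv]); print("foot",len(P),cv2.minAreaRect(P.astype(np.float32)),np.nanmedian(z[m]))
    h=cv2.convexHull(uv.astype(np.int32))[:,0]; a=cv2.approxPolyDP(h.astype(np.int32),4,True)[:,0]
    for c in a: print("   ",c,atz(n,*c,12)[:2])
    red=(roi|((x>480)&(x<600)))&((hsv[...,0]<8)|(hsv[...,0]>172))&(hsv[...,1]>150)&(x<680)&(y>-60)&(y<120)
    uv=np.argwhere(red)[:,::-1]; P=np.array([atz(n,a,b,42)[:2] for a,b in uv]); 
    print("red",len(P),cv2.minAreaRect(P.astype(np.float32)),np.nanmedian(z[red]),P.min(0),P.max(0))
    blue=roi&(hsv[...,0]>100)&(hsv[...,0]<125)&(hsv[...,1]>130)&(z<40)
    uv=np.argwhere(blue)[:,::-1];P=np.array([atz(n,a,b,22)[:2] for a,b in uv]);print("blue",len(P),cv2.minAreaRect(P.astype(np.float32)))
    st=roi&(z>40)&(z<62)&(x<760)&(~red)
    Q=W[st]; print("steel",len(Q),Q[:,:2].min(0),Q[:,:2].max(0))
    # board refine: side & top corners by plane z=41
print("board top px", atz("top",409.2,210.4,41), "side", atz("side",359.1,323.7,41))
print("tri",tri((359.1,322.5),(409.2,210.4)))
E
```

```text
side bench z 1.020802808155338
foot 1824 ((695.3394775390625, -23.129135131835938), (311.8289489746094, 117.80570220947266), 3.5868282318115234) 12.596171756400054
    [443 258] [853.3 -66.1]
    [332 275] [545.1 -88.2]
    [320 249] [536.9  26. ]
    [392 246] [736.5   8.6]
    [437 251] [850.9 -33.5]
red 62 ((841.2695922851562, 899.8306274414062), (1851.9942626953125, 41.338253021240234), 70.25498962402344) 47.28573431352919 [511.2  27.9] [1173.6 1764.4]
blue 510 ((644.6092529296875, 27.984130859375), (204.64524841308594, 73.12586212158203), 9.623587608337402)
steel 427 [510.2   5. ] [759.4 126.4]
top bench z 0.7948305808167788Traceback (most recent call last):
  File "<stdin>", line 18, in <module>
  File "h.py", line 11, in atz
    e,k=ray(n,u,v); return e+k*(z-e[2])/k[2]
        ~~~^^^^^^^
  File "h.py", line 9, in ray
    m,e,r=cam(n); k=r@np.array([(u-m["cx"])/m["fx"],(v-m["cy"])/m["fy"],1]); return e,k/np.linalg.norm(k)
          ~~~^^^
  File "h.py", line 5, in cam
    m=env.camera_model(n); return m,np.array(m["eye"],float),R.from_euler("xyz",m["rotation"],degrees=True).as_matrix()
ValueError: time passes only in moves, steps and waits
```

```bash
python3 - <<'E'
s=open("h.py").read()
a=s.index("def cam(n)"); b=s.index("def px2w")
s=s[:a]+'''C={}
def cam(n):
    if n not in C:
        m=env.camera_model(n); C[n]=(m,np.array(m["eye"],float),R.from_euler("xyz",m["rotation"],degrees=True).as_matrix())
    return C[n]
def cloud(n,d):
    m,e,r=cam(n); v,u=np.mgrid[:400,:640]; d=d.astype(float)
    W=np.stack([(u-m["cx"])/m["fx"]*d,(v-m["cy"])/m["fy"]*d,d],-1)@r.T+e
    W[d<=0]=np.nan; return W
'''+s[b:]
open("h.py","w").write(s)
E
cat > a.py <<'E'
from h import *
np.set_printoptions(precision=1,suppress=True)
for n in ("side","top"):
    p,d=env.grab_frame(n)
    im=cv2.imread(f"pics/{n}0.png"); hsv=cv2.cvtColor(im,cv2.COLOR_BGR2HSV).astype(int); W=cloud(n,np.load(n+"_d.npy"))
    x,y,z=np.moveaxis(W,-1,0)
    roi=(x>480)&(x<900)&(y>-150)&(y<230)
    print(n,"bench z",np.nanmedian(z[(x>400)&(x<480)&(y>-100)&(y<100)]))
    bt=hsv[...,2]
    m=(roi&(z<25)&(bt>140)&(hsv[...,1]<45)).astype(np.uint8)
    k,l,s,_=cv2.connectedComponentsWithStats(m)
    m=np.isin(l,[j for j in range(1,k) if s[j,4]>200])
    uv=np.argwhere(m)[:,::-1]
    P=np.array([atz(n,a,b,12)[:2] for a,b in uv]); print("foot",len(P),cv2.minAreaRect(P.astype(np.float32)),np.nanmedian(z[m]))
    h=cv2.convexHull(uv.astype(np.int32)); a=cv2.approxPolyDP(h,4,True)[:,0]
    for c in a: print("   ",c,atz(n,*c,12)[:2])
    red=roi&((hsv[...,0]<8)|(hsv[...,0]>172))&(hsv[...,1]>110)&(z<80)&(x<680)&(y>-60)&(y<120)
    uv=np.argwhere(red)[:,::-1]; P=np.array([atz(n,a,b,42)[:2] for a,b in uv]) 
    if len(P): print("red",len(P),cv2.minAreaRect(P.astype(np.float32)),np.nanmedian(W[red],axis=0),P.min(0),P.max(0))
    blue=roi&(hsv[...,0]>100)&(hsv[...,0]<125)&(hsv[...,1]>110)&(z<40)&(x<800)
    uv=np.argwhere(blue)[:,::-1];P=np.array([atz(n,a,b,22)[:2] for a,b in uv]);print("blue",len(P),cv2.minAreaRect(P.astype(np.float32)),np.nanmedian(z[blue]))
print("board top px", atz("top",409.2,210.4,41), "side", atz("side",359.1,323.7,41))
print("tri",tri((359.1,322.5),(409.2,210.4)))
E
python3 a.py
```

```text
side bench z 1.020802808155338
foot 3267 ((692.038818359375, 38.98316955566406), (318.10943603515625, 247.92486572265625), 3.615908622741699) 12.580352215558946
    [444 259] [854.1 -70.7]
    [332 276] [544.3 -92.1]
    [309 226] [527.2 145.3]
    [407 215] [838.8 161.3]
red 80 ((533.1405639648438, 38.058128356933594), (24.160030364990234, 43.83668518066406), 81.09793853759766) [531.2  31.6  47.7] [510.4  27.5] [555.9  52.9]
blue 555 ((642.5703125, 35.75701141357422), (202.17344665527344, 76.6285400390625), 4.328189373016357) 22.695012864243267
top bench z 0.7948305808167788
foot 3516 ((689.0623779296875, 40.433570861816406), (316.2766418457031, 243.11325073242188), 3.4831137657165527) 11.740461359286655
    [348 215] [540.8 -84.5]
    [276 218] [527.5 148.3]
    [273 127] [835.7 167.1]
    [343 124] [850.6 -67.7]
red 60 ((529.361083984375, 38.645633697509766), (41.70006561279297, 12.683656692504883), 0.8069955706596375) [527.3  38.6  49.6] [508.4  32.1] [550.3  45.1]
blue 314 ((612.82763671875, 35.1523551940918), (142.93527221679688, 58.41890335083008), 3.0268564224243164) 22.292924889142228
board top px [ 553.9 -277.6   41. ] side [ 557.5 -288.5   41. ]
tri (array([ 557.7, -279.4,   34.9]), np.float64(5.480152562993878))
```

>>> arm_command([
  {"offset": [0, 0, -0.0625], "spin": -0.18},
  {"offset": [0, 0, -0.0625], "spin": -0.18},
  {"offset": [0, 0, -0.0625], "spin": -0.068},
  {"offset": [0, 0, -0.0625], "spin": 0},
  {"offset": [0, 0, -0.0625], "spin": 0},
])

```text
time_s: 1.82
ee_pos: [219.3, 530.9, 539.8]
ee_rot: [179.9, 0.0, -177.9]
force: [0.5, 0.7, 0.5]
gripper_width: 91.7
gripper_force: 0.0
```

```bash
cat > mv.py <<'E'
import sys
from h import *
s=env.state(); p=np.array(s["ee_pos"]); rot=R.from_euler("xyz",s["ee_rot"],degrees=True)
np.set_printoptions(precision=4,suppress=True)
print("t",s["time_s"],"pos",p.round(1),"rot",np.round(s["ee_rot"],2),"z",rot.as_matrix()[:,2].round(3),"y",rot.as_matrix()[:,1].round(3),"q",np.round(s["qpos"],1),"F",np.round(s["force"],1),s["gripper_width"],s["gripper_force"])
for a in sys.argv[1:]:
    g=np.array(eval(a),float); d=rot.inv().apply(g-p)/1000; n=int(np.ceil(np.linalg.norm(d)/0.0625))
    print(a,"total",d,"rows",n,"each",d/max(n,1)); p=g
E
python3 mv.py 500,300,560 "(650,40,620)"
```

```text
t 1.825 pos [219.3 530.9 539.8] rot [ 179.93    0.03 -177.93] z [ 0.001  0.001 -1.   ] y [-0.036  0.999  0.001] q [ 66.4  18.7  44.8  -0.  116.4 -25.7] F [0.5 0.7 0.5] 91.7383801190127 0.0
500,300,560 total [-0.2722 -0.2408 -0.0203] rows 6 each [-0.0454 -0.0401 -0.0034]
(650,40,620) total [-0.1405 -0.2652 -0.0602] rows 5 each [-0.0281 -0.053  -0.012 ]
```

>>> arm_command([
  {"offset": [-0.045, -0.04, -0.004], "spin": -0.04},
  {"offset": [-0.045, -0.04, -0.004], "spin": 0},
  {"offset": [-0.045, -0.04, -0.004], "spin": 0},
  {"offset": [-0.045, -0.04, -0.004], "spin": 0},
  {"offset": [-0.045, -0.04, -0.004], "spin": 0},
])

```text
time_s: 2.45
ee_pos: [458.9, 345.8, 557.8]
ee_rot: [180.0, 0.0, -175.6]
force: [1.2, 0.9, 0.0]
gripper_width: 91.2
gripper_force: 0.0
```

>>> arm_command([
  {"offset": [-0.03, -0.053, -0.008], "spin": 0},
  {"offset": [-0.03, -0.053, -0.008], "spin": 0},
  {"offset": [-0.03, -0.053, -0.008], "spin": 0},
  {"offset": [-0.03, -0.053, -0.008], "spin": 0},
  {"offset": [-0.03, -0.053, -0.008], "spin": 0},
])

```text
time_s: 3.08
ee_pos: [624.2, 92.1, 592.9]
ee_rot: [180.0, 0.2, -175.6]
force: [19.2, 3.6, 47.6]
gripper_width: 90.9
gripper_force: 0.0
```

```bash
python3 mv.py "(660,55,610)" 
```

```text
t 3.075 pos [624.2  92.1 592.9] rot [ 179.98    0.19 -175.63] z [ 0.003  0.001 -1.   ] y [-0.076  0.997  0.   ] q [  7.3  32.5  12.3   0.  135.  -87. ] F [19.2  3.6 47.6] 90.90974112427347 0.0
(660,55,610) total [-0.0329 -0.0397 -0.017 ] rows 1 each [-0.0329 -0.0397 -0.017 ]
```

>>> arm_command([
  {"offset": [0, -0.02, 0.003], "spin": 0},
  {"offset": [0, -0.02, 0.003], "spin": 0},
  {"offset": [0, 0, 0], "spin": 0},
])

```text
time_s: 3.45
ee_pos: [626.1, 53.1, 587.9]
ee_rot: [180.0, 0.3, -175.7]
force: [0.6, -0.6, -0.3]
gripper_width: 91.3
gripper_force: 0.0
```

>>> arm_command([
  {"offset": [-0.015, 0, 0], "spin": 0},
  {"offset": [-0.015, 0, 0], "spin": 0},
  {"offset": [0, 0, 0], "spin": 0},
])

```text
time_s: 3.82
ee_pos: [649.4, 56.6, 577.3]
ee_rot: [180.0, 0.6, -175.6]
force: [-0.4, 0.7, -0.3]
gripper_width: 91.1
gripper_force: 0.0
```

```bash
python3 mv.py
```

```text
t 3.825 pos [649.4  56.6 577.3] rot [ 179.97    0.6  -175.56] z [ 0.01   0.001 -1.   ] y [-0.077  0.997  0.001] q [  3.9  33.9  12.3   0.  133.2 -90.5] F [-0.4  0.7 -0.3] 91.10250737542725 0.0
```

>>> arm_command([
  {"offset": [-0.02, 0, -0.024], "spin": 0},
  {"offset": [-0.02, 0, -0.024], "spin": 0},
])

```text
time_s: 4.08
ee_pos: [652.3, 55.8, 585.2]
ee_rot: [180.0, 2.6, -175.6]
force: [-0.3, 0.2, -0.1]
gripper_width: 91.0
gripper_force: 0.0
```

```bash
python3 mv.py
```

```text
t 4.075 pos [652.3  55.8 585.2] rot [ 179.96    2.64 -175.62] z [ 0.046  0.004 -0.999] y [-0.076  0.997  0.001] q [  3.8  33.2  12.3   0.1 131.8 -90.5] F [-0.3  0.2 -0.1] 91.00054733587116 0.0
```

>>> arm_command([
  {"offset": [-0.04, 0, -0.048], "spin": 0},
  {"offset": [0, 0, 0], "spin": 0},
])

```text
time_s: 4.32
ee_pos: [655.1, 55.4, 592.5]
ee_rot: [179.9, 4.6, -175.6]
force: [0.1, 0.5, -0.5]
gripper_width: 91.0
gripper_force: 0.0
```

```bash
python3 mv.py
```

```text
t 4.325 pos [655.1  55.4 592.5] rot [ 179.94    4.56 -175.64] z [ 0.079  0.007 -0.997] y [-0.076  0.997  0.001] q [  3.8  32.6  12.3   0.1 130.5 -90.5] F [ 0.1  0.5 -0.5] 90.98904530859187 0.0
```

>>> arm_command([
  {"offset": [-0.046, 0, -0.042], "spin": 0},
  {"offset": [-0.046, 0, -0.042], "spin": 0},
  {"offset": [-0.048, 0, -0.04], "spin": 0},
  {"offset": [-0.048, 0, -0.04], "spin": 0},
  {"offset": [-0.05, 0, -0.037], "spin": 0},
])

```text
time_s: 4.95
ee_pos: [696.0, 57.2, 615.0]
ee_rot: [179.9, 14.8, -175.7]
force: [-0.6, -0.3, -0.5]
gripper_width: 91.2
gripper_force: 0.0
```

```bash
python3 mv.py
```

```text
t 4.95 pos [696.   57.2 615. ] rot [ 179.87   14.78 -175.65] z [ 0.254  0.022 -0.967] y [-0.076  0.997  0.002] q [  3.6  31.5  12.3   0.4 121.5 -90.5] F [-0.6 -0.3 -0.5] 91.24997114164306 0.0
```

>>> arm_command([
  {"offset": [-0.052, 0, -0.034], "spin": 0},
  {"offset": [-0.053, 0, -0.032], "spin": 0},
  {"offset": [-0.054, 0, -0.03], "spin": 0},
  {"offset": [-0.055, 0, -0.028], "spin": 0},
  {"offset": [-0.056, 0, -0.026], "spin": 0},
])

```text
time_s: 5.58
ee_pos: [747.7, 59.9, 641.8]
ee_rot: [179.8, 25.8, -175.7]
force: [0.1, 0.2, 0.3]
gripper_width: 91.0
gripper_force: 0.0
```

```bash
python3 mv.py
```

```text
t 5.575 pos [747.7  59.9 641.8] rot [ 179.8    25.81 -175.69] z [ 0.434  0.036 -0.9  ] y [-0.077  0.997  0.003] q [  3.5  31.   12.3   0.6 110.9 -90.5] F [0.1 0.2 0.3] 91.03989401924112 0.0
```

>>> arm_command([
  {"offset": [-0.057, 0, -0.024], "spin": 0},
  {"offset": [-0.057, 0, -0.022], "spin": 0},
])

```text
time_s: 5.82
ee_pos: [768.8, 61.2, 655.5]
ee_rot: [179.8, 30.4, -175.7]
force: [-0.6, -0.1, -0.7]
gripper_width: 90.9
gripper_force: 0.0
```

```bash
python3 mv.py "(600,-180,580)" "(540,-281,300)" "(548,-281,120)"
```

```text
t 5.825 pos [768.8  61.2 655.5] rot [ 179.77   30.4  -175.71] z [ 0.504  0.042 -0.862] y [-0.077  0.997  0.003] q [  3.4  30.8  12.3   0.7 106.4 -90.6] F [-0.6 -0.1 -0.7] 90.88215081899351 0.0
(600,-180,580) total [ 0.199  -0.2277 -0.0301] rows 5 each [ 0.0398 -0.0455 -0.006 ]
(540,-281,300) total [ 0.1998 -0.097   0.207 ] rows 5 each [ 0.04   -0.0194  0.0414]
(548,-281,120) total [ 0.0842 -0.0012  0.1593] rows 3 each [ 0.0281 -0.0004  0.0531]
```

>>> arm_command([
  {"offset": [0.04, -0.045, -0.006], "spin": 0},
  {"offset": [0.04, -0.045, -0.006], "spin": 0},
  {"offset": [0.04, -0.045, -0.006], "spin": 0},
  {"offset": [0.04, -0.045, -0.006], "spin": 0},
  {"offset": [0.04, -0.045, -0.006], "spin": 0},
])

```text
time_s: 6.45
ee_pos: [602.6, -172.6, 582.6]
ee_rot: [179.9, 30.3, -175.6]
force: [0.8, -0.2, 0.1]
gripper_width: 91.2
gripper_force: 0.0
```

>>> arm_command([
  {"offset": [0.04, -0.02, 0.04], "spin": 0},
  {"offset": [0.04, -0.02, 0.04], "spin": 0},
  {"offset": [0.04, -0.02, 0.04], "spin": 0},
  {"offset": [0.04, -0.02, 0.04], "spin": 0},
  {"offset": [0.04, -0.02, 0.04], "spin": 0},
])

```text
time_s: 7.08
ee_pos: [539.3, -276.6, 307.6]
ee_rot: [179.9, 30.3, -175.7]
force: [-0.6, -0.8, -0.3]
gripper_width: 91.1
gripper_force: 0.0
```

```bash
python3 mv.py "(555,-281,110)"
```

```text
t 7.075 pos [ 539.3 -276.6  307.6] rot [ 179.91   30.33 -175.65] z [ 0.503  0.04  -0.863] y [-0.077  0.997  0.001] q [ -39.     7.8   98.1   25.5   53.9 -144.9] F [-0.6 -0.8 -0.3] 91.13476665976945 0.0
(555,-281,110) total [ 0.0865 -0.0058  0.1783] rows 4 each [ 0.0216 -0.0015  0.0446]
```

>>> arm_command([
  {"offset": [0, 0, 0], "spin": 0.185},
  {"offset": [0, 0, 0], "spin": 0.185},
  {"offset": [0, 0, 0], "spin": 0.185},
  {"offset": [0, 0, 0], "spin": 0.185},
  {"offset": [0, 0, 0], "spin": 0.185},
])

```text
time_s: 7.7
ee_pos: [539.9, -276.1, 309.0]
ee_rot: [154.8, 17.4, 127.1]
force: [-0.2, 0.6, 0.5]
gripper_width: 91.1
gripper_force: 0.0
```

>>> arm_command([
  {"offset": [0, 0, 0], "spin": 0.185},
  {"offset": [0, 0, 0], "spin": 0.185},
  {"offset": [0, 0, 0], "spin": 0.185},
  {"offset": [0, 0, 0], "spin": 0.185},
  {"offset": [0, 0, 0], "spin": 0.185},
])

```text
time_s: 8.32
ee_pos: [539.9, -276.0, 309.0]
ee_rot: [150.8, -8.3, 80.2]
force: [0.1, -0.4, 0.2]
gripper_width: 91.1
gripper_force: 0.0
```

>>> arm_command([
  {"offset": [0, 0, 0], "spin": 0.185},
  {"offset": [0, 0, 0], "spin": 0.185},
  {"offset": [0, 0, 0], "spin": 0.185},
  {"offset": [0, 0, 0], "spin": 0.185},
  {"offset": [0, 0, 0], "spin": 0.185},
])

```text
time_s: 8.95
ee_pos: [539.9, -276.0, 309.0]
ee_rot: [168.5, -28.2, 27.9]
force: [-0.2, 0.3, 0.9]
gripper_width: 91.0
gripper_force: 0.0
```

>>> arm_command([
  {"offset": [0, 0, 0], "spin": 0.183},
  {"offset": [0, 0, 0], "spin": 0.183},
  {"offset": [0, 0, 0], "spin": 0},
])

```text
time_s: 9.32
ee_pos: [539.9, -276.0, 309.0]
ee_rot: [-179.9, -30.3, 4.5]
force: [0.4, -0.5, -0.4]
gripper_width: 91.5
gripper_force: 0.0
```

```bash
python3 mv.py "(550,-281,110)"
```

```text
t 9.325 pos [ 539.9 -276.   309. ] rot [-179.94  -30.29    4.53] z [ 0.503  0.041 -0.864] y [ 0.079 -0.997 -0.001] q [-38.9   7.8  97.9  25.4  54.1  35.2] F [ 0.4 -0.5 -0.4] 91.52417558953145 0.0
(550,-281,110) total [-0.092   0.006   0.1767] rows 4 each [-0.023   0.0015  0.0442]
```

>>> arm_command([
  {"offset": [-0.023, 0.001, 0.044], "spin": 0},
  {"offset": [-0.023, 0.001, 0.044], "spin": 0},
  {"offset": [-0.023, 0.001, 0.044], "spin": 0},
  {"offset": [-0.023, 0.001, 0.044], "spin": 0},
  {"offset": [0, 0, 0], "spin": 0},
])

```text
time_s: 9.95
ee_pos: [547.5, -277.0, 106.7]
ee_rot: [-179.5, -29.9, 4.3]
force: [0.5, -0.0, -0.2]
gripper_width: 91.2
gripper_force: 0.0
```

```bash
python3 - <<'E'
from h import *
s,_=env.grab_frame("side"); t,_=env.grab_frame("top")
cv2.imwrite("pics/side1.png",s);cv2.imwrite("pics/top1.png",t)
def crop(im,u,v,w,h,W=400,H=300): return cv2.resize(im[v:v+h,u:u+w],(W,H),interpolation=cv2.INTER_CUBIC)
cv2.imwrite("pics/c1.png",np.hstack([crop(s,300,260,120,90),crop(t,360,170,100,75)]))
for q in ((557,-280,41),(590,-274,41),(554,-263,41)): print(proj("side",q),proj("top",q))
E
python3 mv.py "(557,-280,62)" "(559,-280,35)"
```

```text
[np.float64(357.75858817144007), np.float64(320.79970661245574)] [np.float64(409.9311855153272), np.float64(209.4504754974694)]
[np.float64(372.0263835378611), np.float64(316.8978463338647)] [np.float64(407.80665178525334), np.float64(199.2789143242678)]
[np.float64(354.27547890652454), np.float64(315.2529121090227)] [np.float64(404.6442008132372), np.float64(210.29700160200278)]
t 10.05 pos [ 550.2 -279.1  111.8] rot [-179.94  -30.34    4.49] z [ 0.504  0.041 -0.863] y [ 0.079 -0.997 -0.001] q [-38.4  19.7 113.8  42.9  30.5  12.6] F [0.1 0.1 0.7] 91.21140838108933 0.0
(557,-280,62) total [-0.0193  0.0014  0.0464] rows 1 each [-0.0193  0.0014  0.0464]
(559,-280,35) total [-0.0119  0.0002  0.0243] rows 1 each [-0.0119  0.0002  0.0243]
```

View pics/c1.png

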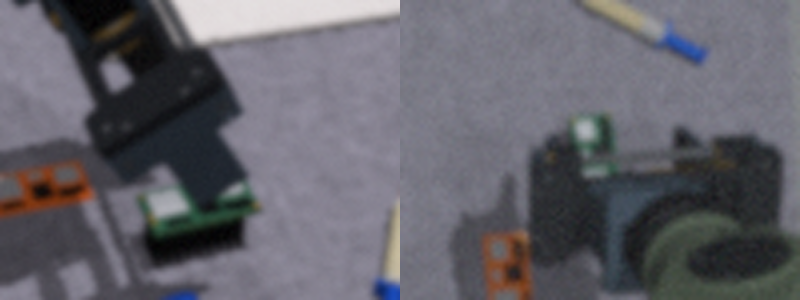

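>>> arm_command([
  {"offset": [-0.01, 0.001, 0.024], "spin": 0},
  {"offset": [-0.01, 0.001, 0.023], "spin": 0},
  {"offset": [-0.006, 0, 0.012], "spin": 0},
  {"offset": [-0.005, 0, 0.012], "spin": 0},
  {"offset": [0, 0, 0], "spin": 0},
])

```text
time_s: 10.68
ee_pos: [559.8, -280.5, 35.7]
ee_rot: [-180.0, -30.4, 4.5]
force: [0.3, 0.2, 1.0]
gripper_width: 91.3
gripper_force: 0.0
```

```bash
python3 mv.py "(559,-280,35)"
```

```text
t 10.675 pos [ 559.8 -280.5   35.7] rot [-179.99  -30.44    4.5 ] z [ 0.505  0.04  -0.862] y [ 0.078 -0.997 -0.   ] q [-37.9  26.9 117.1  59.2  23.4  -5.2] F [0.3 0.2 1. ] 91.32277440542175 0.0
(559,-280,35) total [-0.001  -0.0006  0.0002] rows 1 each [-0.001  -0.0006  0.0002]
```

>>> arm_command([
  {"offset": [0, 0, 0], "spin": 0},
  {"offset": [0, 0, 0], "spin": 0},
  {"offset": [0, 0, 0], "spin": 0},
  {"offset": [0, 0, 0], "spin": 0},
], jaw=0.045, newtons=4)

```text
time_s: 11.18
ee_pos: [558.6, -279.7, 33.9]
ee_rot: [-179.8, -30.3, 4.4]
force: [0.8, -0.3, 0.4]
gripper_width: 54.4
gripper_force: 0.0
```

>>> arm_command([
  {"offset": [0, 0, 0], "spin": 0},
  {"offset": [0, 0, 0], "spin": 0},
  {"offset": [0, 0, 0], "spin": 0},
  {"offset": [0, 0, 0], "spin": 0},
  {"offset": [0, 0, 0], "spin": 0},
], jaw=0.028, newtons=5)

```text
time_s: 11.8
ee_pos: [558.5, -279.6, 33.6]
ee_rot: [-179.8, -30.3, 4.4]
force: [-0.7, 0.3, 0.1]
gripper_width: 34.2
gripper_force: 5.0
```

>>> arm_command([
  {"offset": [0, 0, 0], "spin": 0},
  {"offset": [0.004, 0, -0.007], "spin": 0},
  {"offset": [0.01, 0, -0.018], "spin": 0},
  {"offset": [0.02, 0, -0.034], "spin": 0},
  {"offset": [0.02, 0, -0.034], "spin": 0},
], newtons=8)

```text
time_s: 12.42
ee_pos: [557.9, -279.8, 141.9]
ee_rot: [-179.8, -30.2, 4.4]
force: [0.3, -0.3, -1.7]
gripper_width: 33.9
gripper_force: 8.0
```

```bash
python3 - <<'E'
from h import *
s,_=env.grab_frame("side"); cv2.imwrite("pics/side2.png",s)
st=env.state(); m=proj("side",st["ee_pos"]); print(m)
u,v=int(m[0])-50,int(m[1])-30
cv2.imwrite("pics/c2.png",cv2.resize(s[v:v+75,u:u+100],(800,600),interpolation=cv2.INTER_CUBIC))
E
python3 mv.py "(555,-200,170)" "(555,-60,170)" "(605,35,125)"
```

```text
[np.float64(363.48865041302145), np.float64(281.0830653794644)]
t 12.475 pos [ 560.7 -281.9  148.4] rot [179.74 -30.7    4.52] z [ 0.509  0.036 -0.86 ] y [ 0.077 -0.997  0.004] q [-37.9  17.6 110.4  37.6  34.   19.3] F [ 0.6 -0.4  3.4] 33.72208295060774 7.978785037994385
(555,-200,170) total [ 0.0117 -0.082  -0.0185] rows 2 each [ 0.0059 -0.041  -0.0093]
(555,-60,170) total [ 0.0095 -0.1396  0.005 ] rows 3 each [ 0.0032 -0.0465  0.0017]
(605,35,125) total [ 0.0263 -0.0911  0.0676] rows 2 each [ 0.0132 -0.0455  0.0338]
```

View pics/c2.png

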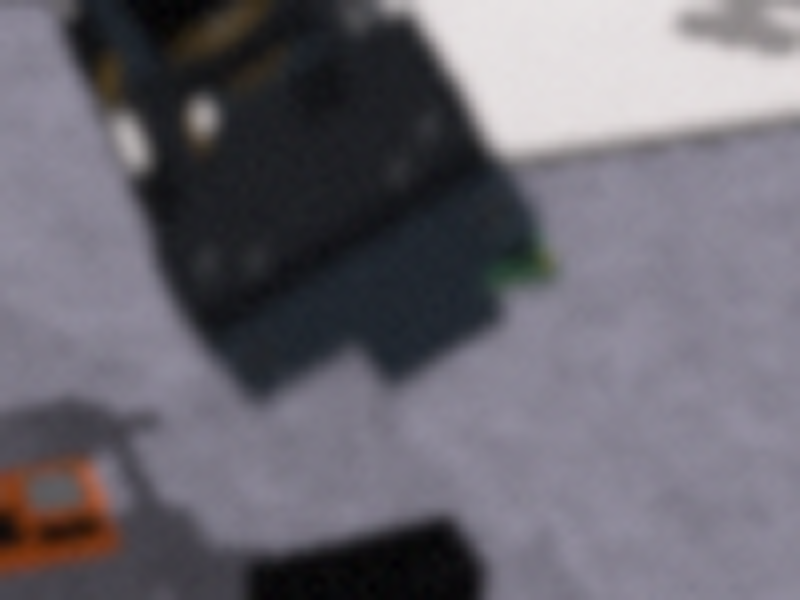

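```bash
python3 - <<'E'
from h import *
s,_=env.grab_frame("side"); cv2.imwrite("pics/side3.png",s)
st=env.state(); p=np.array(st["ee_pos"]); print(p,st["ee_rot"])
hsv=cv2.cvtColor(s,cv2.COLOR_BGR2HSV)
m=(hsv[...,0]>45)&(hsv[...,0]<95)&(hsv[...,1]>60)
m[:, :355]=0; m[:255]=0; m[300:]=0; m[:,400:]=0
P=np.argwhere(m)[:,::-1]; print(len(P),P.min(0),P.max(0))
for v in range(P[:,1].min(),P[:,1].max()+1):
    q=P[P[:,1]==v]; print(v,q[:,0].min() if len(q) else 0,q[:,0].max() if len(q) else 0)
a=np.radians(4.5); c=p+[-1.5,0,4.9]
for lx in(36,-36):
  for ly in (17,-17):
    for lz in (2.5,-2.5): print(lx,ly,lz,np.round(proj("side",c+[lx*np.cos(a)-ly*np.sin(a),lx*np.sin(a)+ly*np.cos(a),lz]),1))
E
```

```text
[ 560.53222753 -281.7850918   146.49218478] [179.72860164 -30.67909738   4.58882371]
32 [375 276] [382 283]
276 380 380
277 378 381
278 378 381
279 379 381
280 376 381
281 375 382
282 375 379
283 376 376
36 17 2.5 [376.7 271. ]
36 17 -2.5 [376.4 272.9]
36 -17 2.5 [383.2 281.6]
36 -17 -2.5 [383.  283.6]
-36 17 2.5 [342.8 276.4]
-36 17 -2.5 [342.7 278.4]
-36 -17 2.5 [348.3 287.4]
-36 -17 -2.5 [348.2 289.4]
```

>>> arm_command([
  {"offset": [0.005, -0.043, -0.003], "spin": 0},
  {"offset": [0.005, -0.045, -0.003], "spin": 0},
  {"offset": [0.004, -0.045, -0.003], "spin": 0},
  {"offset": [0.004, -0.045, -0.002], "spin": 0},
  {"offset": [0.004, -0.045, -0.002], "spin": 0},
])

```text
time_s: 13.15
ee_pos: [552.5, -55.2, 163.3]
ee_rot: [-179.8, -30.2, 4.4]
force: [0.9, -0.8, 0.8]
gripper_width: 34.0
gripper_force: 8.0
```

```bash
python3 mv.py "(580,37,130)" "(625,38,84)" "(658,38,70)" "(658,38,51)"
```

```text
t 13.15 pos [552.5 -55.2 163.3] rot [-179.78  -30.19    4.35] z [ 0.501  0.042 -0.864] y [ 0.078 -0.997 -0.003] q [-11.7   8.5 120.5  21.1  23.3  56.5] F [ 0.9 -0.8  0.8] 34.034729060288534 7.976133227348328
(580,37,130) total [ 0.013  -0.0897  0.0465] rows 2 each [ 0.0065 -0.0448  0.0232]
(625,38,84) total [0.0157 0.0027 0.0624] rows 2 each [0.0079 0.0013 0.0312]
(658,38,70) total [0.0214 0.0026 0.0286] rows 1 each [0.0214 0.0026 0.0286]
(658,38,51) total [-0.0096  0.0001  0.0164] rows 1 each [-0.0096  0.0001  0.0164]
```

>>> arm_command([
  {"offset": [0.006, -0.045, 0.023], "spin": 0},
  {"offset": [0.006, -0.045, 0.023], "spin": 0},
  {"offset": [0.008, 0.001, 0.03], "spin": 0},
  {"offset": [0.008, 0.001, 0.03], "spin": 0},
  {"offset": [0, 0, 0], "spin": 0},
])

```text
time_s: 13.78
ee_pos: [623.2, 37.6, 84.1]
ee_rot: [-179.8, -30.0, 4.4]
force: [-0.7, -0.1, 0.0]
gripper_width: 34.0
gripper_force: 8.0
```

```bash
python3 - <<'E'
from h import *
s,_=env.grab_frame("side"); cv2.imwrite("pics/side4.png",s)
cv2.imwrite("pics/c4.png",cv2.resize(s[190:265,295:395],(800,600),interpolation=cv2.INTER_CUBIC))
E
python3 mv.py  "(658,38,70)" "(658,38,51)"
```

```text
t 13.825 pos [622.9  37.4  85.2] rot [-179.8   -30.06    4.38] z [ 0.499  0.042 -0.866] y [ 0.078 -0.997 -0.003] q [  1.5  20.2 118.4   8.2  11.5  79.5] F [-0.6 -0.1  0.4] 33.96865857152905 7.977965176105499
(658,38,70) total [0.0228 0.0022 0.0307] rows 1 each [0.0228 0.0022 0.0307]
(658,38,51) total [-0.0095  0.0001  0.0164] rows 1 each [-0.0095  0.0001  0.0164]
```

View pics/c4.png

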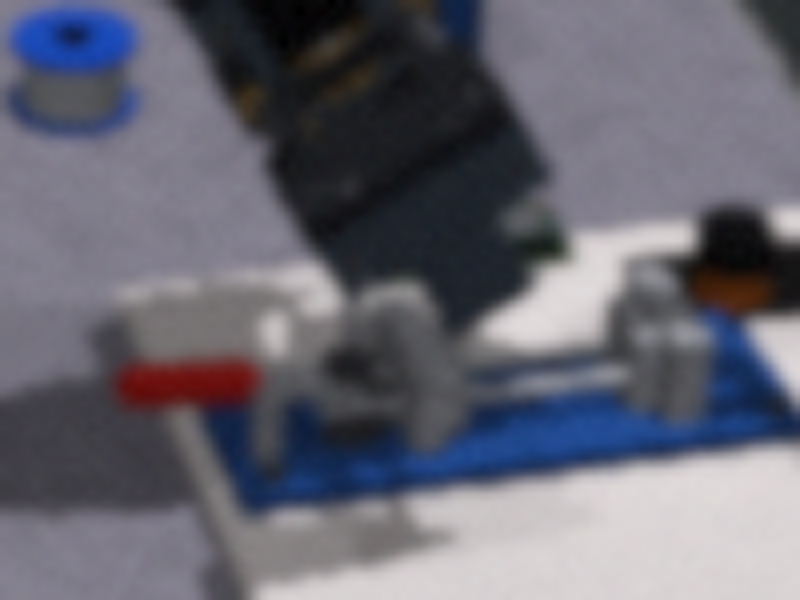

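```bash
python3 - <<'E'
from h import *
a=np.radians(3.5); c=np.array([659,38,0])
def f(x,y,z): 
    q=proj("side",c+[x*np.cos(a)-y*np.sin(a),x*np.sin(a)+y*np.cos(a),z]); return [round((q[0]-295)*8),round((q[1]-190)*8)]
print("fixed lip",f(36,-25,56),f(36,25,56),"step",f(26,-15,52),f(26,15,52))
print("slide lip",f(-43.2,-25,56),f(-43.2,25,56),"step",f(-33.2,-15,52))
print("handle",f(-130,5,42),"pivot",f(-72,0,50),"base right near",f(60,-32,22))
E
```

```text
fixed lip [671, 341] [619, 264] step [632, 338] [601, 292]
slide lip [449, 369] [404, 290] step [467, 359]
handle [174, 386] pivot [344, 354] base right near [735, 426]
```

>>> arm_command([
  {"offset": [0.012, 0.001, 0.015], "spin": 0},
  {"offset": [0.011, 0.001, 0.015], "spin": 0},
  {"offset": [-0.004, 0, 0.007], "spin": 0},
  {"offset": [0, 0, 0], "spin": 0},
])

```text
time_s: 14.32
ee_pos: [657.9, 38.0, 63.1]
ee_rot: [-179.8, -30.1, 4.4]
force: [-0.5, 0.1, -0.8]
gripper_width: 33.9
gripper_force: 8.0
```

```bash
python3 mv.py  "(658,38,52)" "(658,38,50)"
```

```text
t 14.325 pos [657.9  38.   63.1] rot [-179.81  -30.1     4.37] z [ 0.5    0.042 -0.865] y [ 0.078 -0.997 -0.003] q [  1.5  24.6 115.2   9.1  10.3  78.5] F [-0.5  0.1 -0.8] 33.947639151850076 7.9778896272182465
(658,38,52) total [-0.0055  0.      0.0097] rows 1 each [-0.0055  0.      0.0097]
(658,38,50) total [-0.001   0.      0.0017] rows 1 each [-0.001   0.      0.0017]
```

>>> arm_command([
  {"offset": [-0.003, 0, 0.005], "spin": 0},
  {"offset": [-0.002, 0, 0.004], "spin": 0},
  {"offset": [0, 0, 0], "spin": 0},
])

```text
time_s: 14.7
ee_pos: [658.8, 38.2, 53.9]
ee_rot: [-179.8, -30.2, 4.4]
force: [-0.3, -0.5, -0.0]
gripper_width: 34.0
gripper_force: 8.0
```

>>> arm_command([
  {"offset": [-0.0005, 0, 0.001], "spin": 0},
  {"offset": [-0.0005, 0, 0.001], "spin": 0},
  {"offset": [0, 0, 0], "spin": 0},
])

```text
time_s: 15.08
ee_pos: [659.4, 38.2, 52.3]
ee_rot: [-179.8, -30.3, 4.4]
force: [-2.7, 0.1, 1.8]
gripper_width: 33.9
gripper_force: 8.0
```

```bash
python3 - <<'E'
from h import *
s,_=env.grab_frame("side"); t,_=env.grab_frame("top"); cv2.imwrite("pics/side5.png",s)
cv2.imwrite("pics/c5.png",np.hstack([cv2.resize(s[200:260,335:395],(400,400),interpolation=cv2.INTER_CUBIC),cv2.resize(t[150:210,280:340],(400,400),interpolation=cv2.INTER_CUBIC)]))
st=env.state(); p=np.array(st["ee_pos"]); print(p,st["ee_rot"],st["force"],st["torque"])
a=np.radians(4.4); c=p+[-2.5,0,4.9]
k=400/60
for lx in(36,-36):
  for ly in (17,-17): q=proj("side",c+[lx*np.cos(a)-ly*np.sin(a),lx*np.sin(a)+ly*np.cos(a),2.5]); print(lx,ly,(q[0]-335)*k,(q[1]-200)*k)
a=np.radians(3.5); c=np.array([659,38,0])
def f(x,y,z): 
    q=proj("side",c+[x*np.cos(a)-y*np.sin(a),x*np.sin(a)+y*np.cos(a),z]); return [round((q[0]-335)*k),round((q[1]-200)*k)]
print("fixed lip",f(36,-25,56),f(36,25,56),f(36,-25,52))
print("slide lip",f(-43.2,-25,56),f(-43.2,25,56))
E
```

```text
[659.37666072  38.21233576  52.31675365] [-179.82812058  -30.29871936    4.39293894] [-2.55420262  0.65716678  3.57798508] [0.04212796 0.36778132 0.11487916]
36 17 250.46933636233916 155.48654691149088
36 -17 281.03199657635554 198.55850914488013
-36 17 87.39980537925855 176.64650559359058
-36 -17 114.46165799330099 220.87230171725065
fixed lip [292, 217] [249, 154] [291, 226]
slide lip [107, 241] [70, 175]
```

View pics/c5.png

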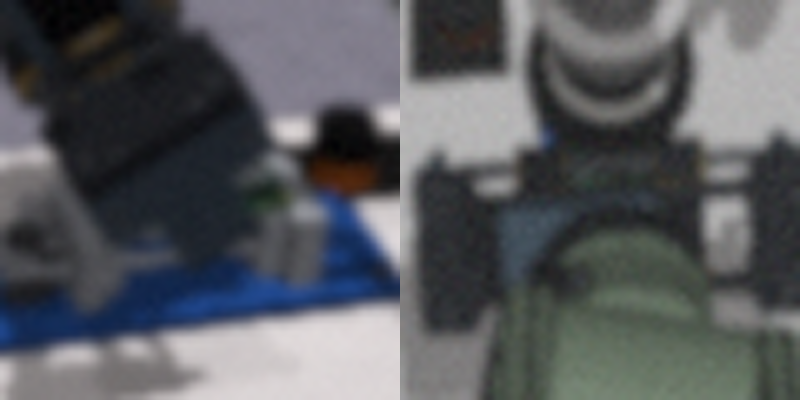

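>>> arm_command([
  {"offset": [0.0015, 0, -0.003], "spin": 0},
  {"offset": [0.003, 0, 0.0017], "spin": 0},
  {"offset": [-0.001, 0, 0.0018], "spin": 0},
  {"offset": [0, 0, 0], "spin": 0},
])

```text
time_s: 15.68
ee_pos: [662.3, 38.4, 52.8]
ee_rot: [-179.8, -30.2, 4.4]
force: [-0.2, -0.1, -0.0]
gripper_width: 34.1
gripper_force: 8.0
```

```bash
python3 mv.py "(656,38,51)"
```

```text
t 15.675 pos [662.3  38.4  52.8] rot [-179.82  -30.21    4.38] z [ 0.501  0.042 -0.864] y [ 0.078 -0.997 -0.003] q [  1.5  25.8 115.3  10.4   9.   77.3] F [-0.2 -0.1 -0. ] 34.135612790458694 7.999867647886276
(656,38,51) total [-0.0063 -0.0001 -0.0016] rows 1 each [-0.0063 -0.0001 -0.0016]
```

>>> arm_command([
  {"offset": [0.001, 0, -0.0017], "spin": 0},
  {"offset": [-0.006, 0, -0.0035], "spin": 0},
  {"offset": [-0.001, 0, 0.0017], "spin": 0},
  {"offset": [0, 0, 0], "spin": 0},
])

```text
time_s: 16.18
ee_pos: [655.4, 37.9, 53.1]
ee_rot: [-179.8, -30.2, 4.4]
force: [0.4, -0.4, 0.5]
gripper_width: 34.0
gripper_force: 8.0
```

>>> arm_command([
  {"offset": [-0.0005, 0, 0.0008], "spin": 0},
  {"offset": [0, 0, 0], "spin": 0},
])

```text
time_s: 16.42
ee_pos: [655.6, 37.9, 52.3]
ee_rot: [-179.8, -30.3, 4.4]
force: [0.7, -0.4, -1.0]
gripper_width: 33.8
gripper_force: 8.0
```

```bash
python3 mv.py "(656,38,51)"
```

```text
t 16.425 pos [655.6  37.9  52.3] rot [-179.82  -30.26    4.39] z [ 0.502  0.042 -0.864] y [ 0.078 -0.997 -0.003] q [  1.5  25.4 116.2  11.3   8.4  76.3] F [ 0.7 -0.4 -1. ] 33.79270592548226 7.999814450740814
(656,38,51) total [-0.0003 -0.0001  0.0013] rows 1 each [-0.0003 -0.0001  0.0013]
```

>>> arm_command([
  {"offset": [-0.0007, 0, 0.0012], "spin": 0},
  {"offset": [0, 0, 0], "spin": 0},
])

```text
time_s: 16.68
ee_pos: [655.5, 37.9, 50.8]
ee_rot: [-179.8, -30.3, 4.4]
force: [0.6, 0.1, -0.2]
gripper_width: 34.0
gripper_force: 8.0
```

>>> arm_command([
  {"offset": [-0.0006, 0, 0.001], "spin": 0},
  {"offset": [0, 0, 0], "spin": 0},
])

```text
time_s: 16.92
ee_pos: [655.7, 37.9, 50.0]
ee_rot: [-179.8, -30.3, 4.4]
force: [-0.7, -0.5, 0.7]
gripper_width: 34.0
gripper_force: 8.0
```

>>> arm_command([
  {"offset": [-0.0006, 0, 0.001], "spin": 0},
  {"offset": [0, 0, 0], "spin": 0},
])

```text
time_s: 17.18
ee_pos: [655.8, 37.9, 49.2]
ee_rot: [-179.8, -30.3, 4.4]
force: [-1.4, -0.7, 4.9]
gripper_width: 33.6
gripper_force: 8.0
```

>>> arm_command([
  {"offset": [0, 0, 0], "spin": 0},
  {"offset": [0, 0, 0], "spin": 0},
  {"offset": [0, 0, 0], "spin": 0},
  {"offset": [0, 0, 0], "spin": 0},
], jaw=0.055)

```text
time_s: 17.68
ee_pos: [655.5, 37.9, 48.5]
ee_rot: [-179.8, -30.2, 4.4]
force: [-0.8, 0.5, -0.1]
gripper_width: 55.2
gripper_force: 0.0
```

```bash
python3 mv.py "(628,38,84)" "(590,38,130)"
```

```text
t 17.675 pos [655.5  37.9  48.5] rot [-179.82  -30.25    4.38] z [ 0.502  0.042 -0.864] y [ 0.078 -0.997 -0.003] q [  1.5  25.7 116.4  12.    7.8  75.6] F [-0.8  0.5 -0.1] 55.22435906247412 0.0
(628,38,84) total [-0.0058 -0.0024 -0.0445] rows 1 each [-0.0058 -0.0024 -0.0445]
(590,38,130) total [-0.0096 -0.0031 -0.0588] rows 1 each [-0.0096 -0.0031 -0.0588]
```

>>> arm_command([
  {"offset": [0, 0, -0.015], "spin": 0},
  {"offset": [0, 0, -0.03], "spin": 0},
  {"offset": [-0.005, 0, -0.05], "spin": 0},
  {"offset": [-0.02, 0, -0.04], "spin": 0},
  {"offset": [-0.04, 0, -0.02], "spin": 0},
])

```text
time_s: 18.3
ee_pos: [522.4, 27.0, 153.5]
ee_rot: [-179.9, -30.7, 4.4]
force: [-0.9, -0.5, -0.1]
gripper_width: 54.7
gripper_force: 0.0
```

```bash
python3 - <<'E'
from h import *
s,_=env.grab_frame("side"); t,_=env.grab_frame("top"); cv2.imwrite("pics/side6.png",s); cv2.imwrite("pics/top6.png",t)
cv2.imwrite("pics/c6.png",np.hstack([cv2.resize(s[205:265,300:400],(500,300),interpolation=cv2.INTER_CUBIC),cv2.resize(t[155:225,280:350],(300,300),interpolation=cv2.INTER_CUBIC)]))
E
python3 mv.py
```

```text
t 18.4 pos [515.9  27.  149.2] rot [-179.8   -30.02    4.37] z [ 0.499  0.042 -0.866] y [ 0.078 -0.997 -0.003] q [  0.3   6.  126.2   7.2  18.   79.6] F [-1.2  0.2 -0. ] 54.86957465382296 0.0
```

View pics/c6.png

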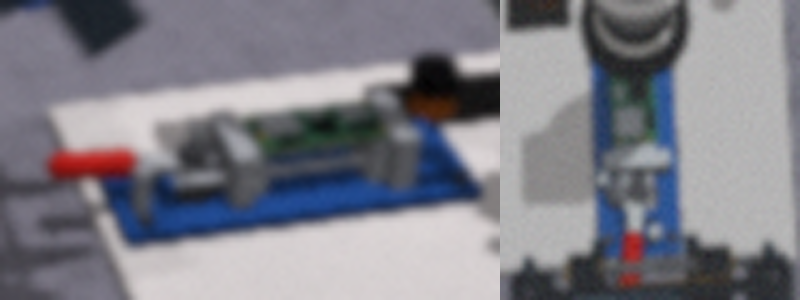

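Board lies between the jaws in the side crop at (250–385,125). Now the lever: push with the closed fingers' front-left corner along the arc.

```bash
cat > arc.py <<'E'
from h import *
np.set_printoptions(precision=4,suppress=True)
P=np.array([586.4,33.6]); pts=[]
for k,th in enumerate(np.radians([175,168,158,148,138,128,118,108,100,93,89])):
    u=np.array([np.cos(th),np.sin(th)]); m=np.array([np.sin(th),-np.cos(th)])
    r=48+17*k/10; lag=14 if k==0 else 8
    c=P+r*u-lag*m; pts.append([*(c-[19.4,13.5]),46])
print(np.round(pts,1))
rot=R.from_euler("xyz",[-179.8,-30.2,4.4],degrees=True)
print(rot.inv().apply(np.diff(pts,axis=0))/1000)
E
python3 arc.py; python3 mv.py "(518,0,120)" "(518,8,46)"
```

```text
[[518.   10.3  46. ]
 [516.7  22.6  46. ]
 [516.3  31.9  46. ]
 [517.7  41.5  46. ]
 [520.9  50.8  46. ]
 [525.9  59.7  46. ]
 [532.6  67.7  46. ]
 [540.9  74.6  46. ]
 [548.4  79.4  46. ]
 [555.7  82.9  46. ]
 [560.1  85.2  46. ]]
[[-0.0003 -0.0123 -0.0001]
 [ 0.0003 -0.0093  0.0002]
 [ 0.0018 -0.0094  0.0011]
 [ 0.0034 -0.0091  0.002 ]
 [ 0.0049 -0.0085  0.0029]
 [ 0.0063 -0.0075  0.0037]
 [ 0.0076 -0.0062  0.0044]
 [ 0.0068 -0.0042  0.004 ]
 [ 0.0065 -0.0029  0.0038]
 [ 0.004  -0.002   0.0023]]
t 18.4 pos [515.9  27.  149.2] rot [-179.8   -30.02    4.37] z [ 0.499  0.042 -0.866] y [ 0.078 -0.997 -0.003] q [  0.3   6.  126.2   7.2  18.   79.6] F [-1.2  0.2 -0. ] 54.86957465382296 0.0
(518,0,120) total [-0.0146  0.0272  0.0252] rows 1 each [-0.0146  0.0272  0.0252]
(518,8,46) total [-0.0365 -0.0078  0.0644] rows 2 each [-0.0182 -0.0039  0.0322]
```

>>> arm_command([
  {"offset": [-0.014, 0.028, 0.025], "spin": 0},
  {"offset": [-0.012, -0.001, 0.021], "spin": 0},
  {"offset": [-0.012, -0.001, 0.021], "spin": 0},
  {"offset": [0, 0, 0], "spin": 0},
], jaw=0)

```text
time_s: 18.9
ee_pos: [524.6, 2.5, 76.8]
ee_rot: [-179.6, -30.2, 4.3]
force: [0.6, -1.0, 0.3]
gripper_width: 17.6
gripper_force: 0.0
```

```bash
python3 mv.py "(518,8,46)"
```

```text
t 18.9 pos [524.6   2.5  76.8] rot [-179.55  -30.23    4.28] z [ 0.501  0.045 -0.864] y [ 0.079 -0.997 -0.007] q [ -3.8  14.1 131.1  42.8   6.6  40.4] F [ 0.6 -1.   0.3] 17.626800947813045 0.0
(518,8,46) total [-0.0209 -0.0058  0.0236] rows 1 each [-0.0209 -0.0058  0.0236]
```

>>> arm_command([
  {"offset": [-0.009, -0.001, 0.011], "spin": 0},
  {"offset": [-0.008, -0.001, 0.01], "spin": 0},
  {"offset": [0, 0, 0], "spin": 0},
])

```text
time_s: 19.27
ee_pos: [523.8, 5.5, 61.8]
ee_rot: [-179.3, -30.6, 4.3]
force: [0.5, -0.3, -0.0]
gripper_width: 0.6
gripper_force: 0.0
```

```bash
python3 mv.py "(518,8,46)"
```

```text
t 19.275 pos [523.8   5.5  61.8] rot [-179.3   -30.6     4.35] z [ 0.507  0.051 -0.861] y [ 0.082 -0.997 -0.011] q [ -3.6  15.9 132.5  74.    4.9   9.2] F [ 0.5 -0.3 -0. ] 0.5719777533929372 0.0
(518,8,46) total [-0.0128 -0.0028  0.0108] rows 1 each [-0.0128 -0.0028  0.0108]
```

>>> arm_command([
  {"offset": [-0.006, -0.001, 0.006], "spin": 0},
  {"offset": [-0.006, -0.001, 0.005], "spin": 0},
  {"offset": [0, 0, 0], "spin": 0},
  {"offset": [0, 0, 0], "spin": 0},
])

```text
time_s: 19.77
ee_pos: [520.0, 7.3, 49.3]
ee_rot: [-179.3, -30.6, 4.5]
force: [-0.2, 0.3, 0.6]
gripper_width: 0.5
gripper_force: 0.0
```

```bash
python3 mv.py "(518,8,46)"
```

```text
t 19.775 pos [520.    7.3  49.3] rot [-179.29  -30.63    4.47] z [ 0.507  0.052 -0.86 ] y [ 0.084 -0.996 -0.011] q [ -3.4  17.2 133.8 105.4   4.9 -22.3] F [-0.2  0.3  0.6] 0.4995561379231543 0.0
(518,8,46) total [-0.0033 -0.0009  0.0019] rows 1 each [-0.0033 -0.0009  0.0019]
```

>>> arm_command([
  {"offset": [-0.003, -0.008, 0.002], "spin": 0},
  {"offset": [-0.001, -0.009, 0.0], "spin": 0},
  {"offset": [0.001, -0.009, 0.0005], "spin": 0},
  {"offset": [0.002, -0.009, 0.001], "spin": 0},
])

```text
time_s: 20.27
ee_pos: [517.9, 41.8, 46.0]
ee_rot: [-179.3, -30.6, 4.4]
force: [0.7, -3.5, 0.3]
gripper_width: 0.9
gripper_force: 1.5
```

```bash
python3 mv.py "(521,51,46)" "(526,60,46)" "(532.5,67.5,46)" "(541,74.5,46)" "(548.5,79.5,46)"
```

```text
t 20.275 pos [517.9  41.8  46. ] rot [-179.32  -30.58    4.38] z [ 0.506  0.051 -0.861] y [ 0.082 -0.997 -0.01 ] q [  2.2  17.6 134.1 141.3   2.8 -53.2] F [ 0.7 -3.5  0.3] 0.9325035974623985 1.4727097749710083
(521,51,46) total [ 0.0032 -0.0089  0.002 ] rows 1 each [ 0.0032 -0.0089  0.002 ]
(526,60,46) total [ 0.0049 -0.0086  0.003 ] rows 1 each [ 0.0049 -0.0086  0.003 ]
(532.5,67.5,46) total [ 0.0061 -0.0069  0.0037] rows 1 each [ 0.0061 -0.0069  0.0037]
(541,74.5,46) total [ 0.0078 -0.0063  0.0047] rows 1 each [ 0.0078 -0.0063  0.0047]
(548.5,79.5,46) total [ 0.0068 -0.0044  0.0041] rows 1 each [ 0.0068 -0.0044  0.0041]
```

>>> arm_command([
  {"offset": [0.003, -0.009, 0.001], "spin": 0},
  {"offset": [0.005, -0.0085, 0.002], "spin": 0},
])

```text
time_s: 20.52
ee_pos: [524.2, 59.5, 44.7]
ee_rot: [-179.1, -31.0, 4.4]
force: [-0.5, -3.7, 1.9]
gripper_width: 0.5
gripper_force: 1.5
```

```bash
python3 mv.py "(526,60,46)" "(532.5,67.5,46)" "(541,74.5,46)" "(548.5,79.5,46)" "(556,83,46)"
```

```text
t 20.525 pos [524.2  59.5  44.7] rot [-179.12  -30.98    4.36] z [ 0.512  0.054 -0.857] y [ 0.084 -0.996 -0.013] q [  4.8  18.2 133.5 167.2   2.8 -76.8] F [-0.5 -3.7  1.9] 0.4577273408688798 1.548171155154705
(526,60,46) total [ 0.0022 -0.0004 -0.0002] rows 1 each [ 0.0022 -0.0004 -0.0002]
(532.5,67.5,46) total [ 0.006  -0.0069  0.0037] rows 1 each [ 0.006  -0.0069  0.0037]
(541,74.5,46) total [ 0.0077 -0.0063  0.0047] rows 1 each [ 0.0077 -0.0063  0.0047]
(548.5,79.5,46) total [ 0.0067 -0.0044  0.0041] rows 1 each [ 0.0067 -0.0044  0.0041]
(556,83,46) total [ 0.0066 -0.0029  0.004 ] rows 1 each [ 0.0066 -0.0029  0.004 ]
```

>>> arm_command([
  {"offset": [0.008, -0.007, 0.003], "spin": 0},
  {"offset": [0.008, -0.006, 0.0045], "spin": 0},
  {"offset": [0.007, -0.005, 0.004], "spin": 0},
])

```text
time_s: 20.9
ee_pos: [545.3, 79.5, 40.5]
ee_rot: [-179.1, -31.4, 4.4]
force: [-2.1, -2.0, 0.1]
gripper_width: 0.2
gripper_force: 1.1
```

```bash
python3 - <<'E'
from h import *
s,_=env.grab_frame("side"); t,_=env.grab_frame("top"); cv2.imwrite("pics/side7.png",s); cv2.imwrite("pics/top7.png",t)
cv2.imwrite("pics/c7.png",np.hstack([cv2.resize(s[195:270,290:390],(450,340),interpolation=cv2.INTER_CUBIC),cv2.resize(t[155:230,280:355],(340,340),interpolation=cv2.INTER_CUBIC)]))
E
python3 mv.py "(556,83,46)" "(560,85,46)"
```

```text
t 21.0 pos [545.7  79.7  40.4] rot [-179.08  -31.38    4.4 ] z [ 0.518  0.056 -0.854] y [ 0.085 -0.996 -0.014] q [   7.5   20.2  131.1  194.8    2.8 -102.1] F [-0.4 -0.2 -0.8] 0.7658962320758956 0.10876240907236934
(556,83,46) total [ 0.0119 -0.0025  0.0008] rows 1 each [ 0.0119 -0.0025  0.0008]
(560,85,46) total [ 0.0035 -0.0017  0.0022] rows 1 each [ 0.0035 -0.0017  0.0022]
```

View pics/c7.png

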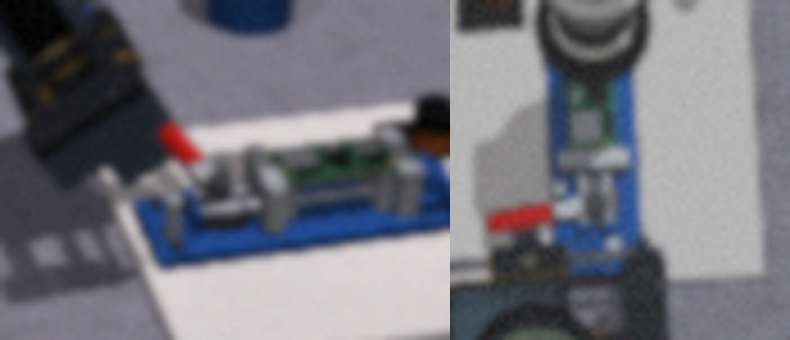

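>>> arm_command([
  {"offset": [0.006, -0.002, -0.0005], "spin": 0},
  {"offset": [0.006, -0.001, 0.001], "spin": 0},
  {"offset": [0, 0, 0], "spin": 0},
])

```text
time_s: 21.38
ee_pos: [552.7, 83.2, 41.2]
ee_rot: [-179.2, -31.7, 4.4]
force: [-3.2, -1.6, -1.5]
gripper_width: 0.7
gripper_force: 1.3
```

>>> arm_command([
  {"offset": [0.004, -0.001, 0.001], "spin": 0},
  {"offset": [0, 0, 0], "spin": 0},
])

```text
time_s: 21.62
ee_pos: [554.6, 84.3, 40.7]
ee_rot: [-179.2, -31.6, 4.3]
force: [-7.8, -4.2, 0.9]
gripper_width: 0.6
gripper_force: 3.3
```

```bash
python3 mv.py "(560,85,46)"
```

```text
t 21.625 pos [554.6  84.3  40.7] rot [-179.2   -31.65    4.33] z [ 0.522  0.053 -0.851] y [ 0.083 -0.997 -0.012] q [   8.2   20.8  130.1  205.8    2.8 -112.5] F [-7.8 -4.2  0.9] 0.6329541296035694 3.3476879820227623
(560,85,46) total [ 0.0074 -0.0003 -0.0017] rows 1 each [ 0.0074 -0.0003 -0.0017]
```

>>> arm_command([
  {"offset": [0.004, 0, 0.001], "spin": 0},
  {"offset": [0, 0, 0], "spin": 0},
])

```text
time_s: 21.88
ee_pos: [555.3, 84.6, 39.4]
ee_rot: [-179.3, -31.5, 4.4]
force: [-14.8, -3.5, 2.0]
gripper_width: 0.8
gripper_force: 5.8
```

>>> arm_command([
  {"offset": [0.004, 0, 0.001], "spin": 0},
  {"offset": [0, 0, 0], "spin": 0},
])

```text
time_s: 22.12
ee_pos: [556.2, 84.9, 38.1]
ee_rot: [-179.3, -31.4, 4.4]
force: [-21.7, -3.2, 4.1]
gripper_width: 0.5
gripper_force: 8.2
```

```bash
python3 mv.py; python3 - <<'E'
from h import *
for n in ("top","side"):
    t,_=env.grab_frame(n); cv2.imwrite(f"pics/{n}8.png",t)
    hsv=cv2.cvtColor(t,cv2.COLOR_BGR2HSV).astype(int)
    red=((hsv[...,0]<8)|(hsv[...,0]>172))&(hsv[...,1]>110)
    red[:195]=0; red[250:]=0; red[:,:275]=0; red[:,345:]=0
    uv=np.argwhere(red)[:,::-1]; P=np.array([atz(n,a,b,45)[:2] for a,b in uv])
    c=P.mean(0); w,V=np.linalg.eigh(np.cov(P.T)); v=V[:,1]; d=c-[586.4,33.6]
    print(n,len(P),c,"axis az",np.degrees(np.arctan2(v[1],v[0]))%180,"from pivot",np.degrees(np.arctan2(d[1],d[0])))
E
```

```text
t 22.125 pos [556.2  84.9  38.1] rot [-179.32  -31.43    4.41] z [ 0.519  0.052 -0.853] y [ 0.083 -0.997 -0.01 ] q [   8.3   21.2  129.9  208.7    2.8 -115.3] F [-21.7  -3.2   4.1] 0.545351660808627 8.163640201091766
top 60 [581.00776189  88.42098001] axis az 94.93551841302946 from pivot 95.61759153289076
side 49 [582.2729263   87.35481439] axis az 89.24162690713472 from pivot 94.39032165730575
```

>>> arm_command([
  {"offset": [-0.005, 0, -0.004], "spin": 0},
  {"offset": [-0.012, 0, -0.009], "spin": 0},
  {"offset": [-0.017, 0, -0.015], "spin": 0},
  {"offset": [-0.005, 0, -0.03], "spin": 0},
  {"offset": [0, 0, -0.04], "spin": 0},
])

```text
time_s: 22.85
ee_pos: [491.8, 79.0, 76.2]
ee_rot: [-179.7, -33.1, 4.4]
force: [0.8, -0.0, 0.1]
gripper_width: 0.5
gripper_force: 0.0
```

>>> arm_command([
  {"offset": [0, 0, -0.03], "spin": 0},
  {"offset": [0, 0, 0], "spin": 0},
  {"offset": [0, 0, 0], "spin": 0},
])

```text
time_s: 23.22
ee_pos: [474.4, 77.2, 89.1]
ee_rot: [-179.7, -33.9, 4.5]
force: [-0.4, 0.0, 0.5]
gripper_width: 0.3
gripper_force: 0.0
```

```bash
python3 mv.py; python3 - <<'E'
from h import *
im={}
for n in ("top","side"):
    t,_=env.grab_frame(n); im[n]=t
    hsv=cv2.cvtColor(t,cv2.COLOR_BGR2HSV).astype(int)
    red=((hsv[...,0]<8)|(hsv[...,0]>172))&(hsv[...,1]>110)
    red[:195]=0; red[250:]=0; red[:,:275]=0; red[:,345:]=0
    uv=np.argwhere(red)[:,::-1]; P=np.array([atz(n,a,b,45)[:2] for a,b in uv])
    c=P.mean(0); w,V=np.linalg.eigh(np.cov(P.T)); v=V[:,1]; d=c-[586.4,33.6]
    print(n,len(P),c,"axis az",np.degrees(np.arctan2(v[1],v[0]))%180,"from pivot",np.degrees(np.arctan2(d[1],d[0])))
s,t=im["side"],im["top"]
cv2.imwrite("pics/c9.png",np.hstack([cv2.resize(s[205:265,310:390],(460,345),interpolation=cv2.INTER_CUBIC),cv2.resize(t[155:225,280:350],(340,345),interpolation=cv2.INTER_CUBIC)]))
E
```

```text
t 23.225 pos [474.4  77.2  89.1] rot [-179.69  -33.93    4.49] z [ 0.556  0.049 -0.83 ] y [ 0.081 -0.997 -0.005] q [   9.6    9.5  138.1  240.6    2.9 -146.4] F [-0.4  0.   0.5] 0.3307883142779068 0.0
top 55 [581.10124518  88.7114386 ] axis az 96.38022174933663 from pivot 95.49188988481754
side 42 [583.52817473  88.94922924] axis az 92.65042347052807 from pivot 92.97015968461167
```

View pics/c9.png

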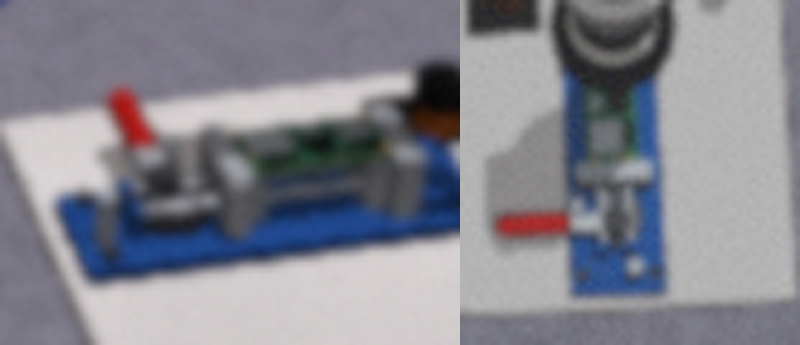

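The lever lies at the stop (push force climbed to 22 N without motion) and the board sits level between the jaws, side crop (235–400,150). The robot is clear.

```bash
python3 -c "
from workcell import env
print(env.job_done())"
```

```text
the job is handed in; nothing more can be done
None
```

I laid the board on the clamp steps and pushed the lever until the push force rose to 22 N with almost no further movement, then handed the job in. The images show the board level between the jaws and the lever about 1° from its nominal end angle. The hand-in returned no verdict, so a pass is not confirmed.

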